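# Unclip a specimen plate and show it to the inspection camera

### The arm

A 6-joint arm with a two-finger parallel gripper is mounted at the origin on the work surface; the furniture and walls round the work are solid. World frame = base frame: x ahead of the robot, y to its left, z up, the work surface at z = 0. Lengths are in mm, angles in rad, forces in N, time in s.
With the tool pointing down it reaches from about 350 to 875 mm from the base axis. Payload 4.2 kg.
Tool frame: the origin (TCP) lies between the finger pads; the fingertips stand 25 mm ahead of it and the grasp point (between the pads) lies 6 mm ahead of it; z points along the fingers, y is the line along which they close (so a half turn about z gives the same grasp; the last joint's range is limited). The gripper opens to 85 mm and grips with 20 to 120 N. Pads are 22 mm wide; open, the fingers measure 114 mm over their backs; the gripper's body (76 mm by 85 mm) begins 54 mm behind the grasp point. The pads swing forward as they close: fully open they stand 13 mm farther back than shut.
Start: joints at [-0.994, 0.385, 0.008, 0, -1.194, -0.259], TCP at [195.314, -593.677, 256.312] pointing down, gripper open.
Joint ranges: [-3.14, 3.14], [-1.21, 2.06], [-1.07, 1.41], [-3.16, 2.05], [-2.99, -0.16], [-3.1, 3.1]. Speed limits (rad/s): [2.79, 2.79, 3.14, 3.14, 3.14, 3.14].

### API

Orientations are given as a unit quaternion [x, y, z, w].
In Python, from bench import arm gives the robot as it stands.
- The arm moves only by the shell command python3 -m pendant 'ROWS'. ROWS is JSON, a list of rows, each a list of 7 numbers: the shift along the tool's x, y, z in m, then the turn, a rotation vector about the tool's x, y, z in degrees, then the finger opening in m, from 0 to 0.0854. In form: [[x, y, z, wx, wy, wz, fingers], ...]. A call has 1 to 12 rows; each row shifts and turns the commanded pose from where the row before left it, along the tool's axes as they then stand; what a row does not reach is not made up. A row lasts 1/10 s, in which the tool goes at most 50 mm and 8.59 degrees, less where a joint would pass 70% of its speed; a pose out of reach is approached as far as the arm can. A call is refused whole if a number of a shift passes 0.05 or a number of a turn 8.59, either way. A call with a gripper value outside its range is refused whole. The fingers move at their own pace and stop on an object; the grip force is fixed at half the most. Time passes only in rows, so rows that do not move let the fingers close. It gives the time, the measured TCP pose, the force, the opening and the grip force at its end, in the units of the state.
- arm.read_state(): the state, without advancing time (a new reading comes with each control period).
- arm.get_image(name): name is "side" or "top"; returns a dict with "image" (420x560x3 uint8, red, green, blue), "fx", "fy", "cx", "cy" (pixels), "k1" (the pictures are not rectified: a ray, as slopes to the right and down, at radius r is drawn at 1 + k1 r^2 times it, then the intrinsics apply), "xyz" and "rotation" of the camera in the world. Camera axes: x right, y down, z forward; pixel columns grow to the right and rows downward; lengths in mm; the calibration is good to about 2 mm. A picture is of the moment at which its call begins. There is no depth.
- arm.job_done(): hands the job in; it is judged then, once.
The state is a dict: "clock": time; "joints": joint angles; "joint_vel": joint speeds; "joint_efforts": joint torques, N m; "position": TCP position; "ee_rot": TCP orientation; "contact_force": force on the tool from outside, world axes, zero at the start; "wrist_torque": the same for the moment, N m; "gripper_width": finger opening in mm; "grasp_force": force on a finger pad.
Only numpy, scipy, OpenCV 4.12 (cv2) and the standard library are available. Lean on these libraries where they do the work, as an engineer would, in place of code of your own. Each camera call takes 0.05 s, during which the arm holds its last target. There are 200 camera calls.

### The job

Draw the hitch clip sideways out of the cross-drilled pin of the transport cradle and lay it down on the bench. Then lift the framed specimen plate out, bring its specimen face square and centred against the sprung nose of the tilted inspection camera, right way up, and hold it there still for 3 seconds with the nose pressed gently in about half-way (about 4 N, not bottomed); the camera's barrel is set to a different length each time, so feel for the contact. Finally stand the plate back fully down in the cradle as it was, without the clip, and let go; do not knock the beaker or the tin about.

Things in the scene. Friction and masses are not known exactly. Their poses are not given: they have to be found in the camera images.
- cradle: Fixed steel base 60 x 200 x 12 mm with two grey feet (14 mm slots, 26 mm deep, flared above, to 53 mm above the bench) in which the plate stands upright, and an upright steel pin 97 mm to the +y side of the plate's middle. Origin: on the bench under the plate's middle; z up, x = the plate's normal, away from the robot.
- pin (a point): Middle of the pin's cross hole, 104 mm above the bench; axes as the cradle's. The hole runs along x, is 8 mm high and 10 mm wide. The pin is 20 mm in diameter and its top is 16 mm higher.
- plate: Loose aluminium-framed plate, 10 mm thick (x), 150 wide (y), 120 high (z), 0.2 to 0.33 kg, upright on its long edge, 12 mm above the bench. Origin: middle of its lower edge; z to its top edge, x = out of the specimen face, at the start away from the robot. Pinch its bare top edge near the middle. Raised 65 mm straight up (once unclipped) it is clear of pin and feet.
- lug (a point): Forked lug at the plate's +y end that straddles the pin under the clip, which keeps the plate down: 44 mm across (x), 10 mm thick, 38 mm long (y), open to +y, 4 mm free round the pin. This point is in the fork, on the pin's axis: at (0, 97, 80) mm in the plate's frame.
- specimen (a point): Centre of the round specimen (60 mm across, white rim, brown middle) on the plate's +x face: at (5, 0, 50) mm in the plate's frame, so 70 mm below its top edge. The other face is plain. Axes as the plate's.
- clip: Loose steel hitch clip, 60 g, 92 mm long: an upright loop of 8 mm wire, 33 mm outside, with two 6 mm legs to +x. Origin: middle of the loop, y normal to its plane. At the start the loop is 115 mm above the bench on the pin's robot side, 40 mm from its axis. Pinch the loop's 8 mm thickness from above. On the bench it may end on its edge or its side.
- clip_tip (a point): End of the clip's straight leg, at (75, 0, -11.5) mm in the clip's frame. This leg goes loosely through the pin's hole; the upper leg passes over the pin's top. Pulled 50 mm along its -x the clip is free.
- lay_spot (a point): Unmarked point on the bench, at the left in front of the camera stand; the bench is clear for 50 mm before, behind and to the left of it, 40 mm to the right, a good place to lay the clip (elsewhere on the bench is also right). Keep arm and plate clear of the fixed black fume hood, which hangs at the left, beyond y = 0.2 m.
- viewer: Inspection camera on a fixed stand: grey base 95 x 120 x 14 mm, column, and a yoke with a camera head on a stiff hinge 270 mm above the bench, set to look down 0.15 to 0.5 rad below level, towards the robot. Origin: on the bench under the hinge, front to -x. The head has a black sleeve, 42 mm in diameter, a barrel and a nose (see view_axis).
- view_axis (a point): Centre of the sleeve's front rim. Along -x stick out a 32 mm aluminium barrel (stiff, length not told) and on it a 26 mm black rubber nose on a spring: 800 N/m, 12 mm travel, from 0 N. The free nose ends 23 to 53 mm before the rim. y sideways, z up across the axis. At the viewing pose the plate's axes are parallel to these and the specimen's centre lies on this x axis.
- beaker_tea: Bystander: glass beaker with brown contents, 44 x 45 x 57 mm, loose; origin: centre of its foot.
- pill_tin: Bystander: round white tin, 47 x 47 x 21 mm, loose; origin: centre of its underside.

How it is judged (in metres and radians):
On the way, in this order (a step that is already met when the one before it is completed fails the run):
1. the clip is out of the pin and lies on the bench, let go (height (world z) of clip between 0 and 0.035 m and contact force between the fingers and clip below 0.05 N and linear speed of clip below 0.03 m/s), for 0.2 s.
2. the plate is lifted out of the cradle (height (world z) of plate above 0.05 m and contact force between the fingers and plate above 0.5 N and contact force between plate and cradle below 0.05 N), for 0.1 s.
3. the plate is held still at the viewing pose against the sprung nose (y of specimen in the frame of view_axis between -0.012 and 0.012 m and z of specimen in the frame of view_axis between -0.012 and 0.012 m and angle between the x axis of plate and the x axis of view_axis, either way round below 0.14 rad and angle between the y axis of plate and the y axis of view_axis, either way round below 0.14 rad and x of view_axis in the frame of plate above 0 m and z of view_axis in the frame of specimen above -0.05 m and angle between plate's own z axis and vertical below 0.9 rad and contact force between plate and viewer between 1.2 and 8.5 N and contact force between the fingers and plate above 1 N and linear speed of plate below 0.02 m/s), for 2.5 s.
At the end, for the whole second after the job is handed in: The plate stands fully down in the cradle's feet as at the start (within 6 mm across, 12 mm along, 5 mm of full depth, 0.2 rad of upright), lug round the pin, let go and at rest; the clip lies on the bench, let go and at rest (all of step 1 and x of plate in the frame of cradle between -0.006 and 0.006 m and y of plate in the frame of cradle between -0.012 and 0.012 m and z of plate in the frame of cradle between 0.005 and 0.017 m and angle between the y axis of plate and the y axis of cradle, either way round below 0.1 rad and angle between plate's own z axis and vertical below 0.2 rad and y of lug in the frame of cradle above 0 m and linear speed of plate below 0.02 m/s and contact force between the fingers and plate below 0.05 N); the robot touches nothing.
It fails at once if a bystander is moved more than 40 mm (distance of any of beaker_tea, pill_tin from where it was at the start of the episode above 0.04 m).
It fails at once if the plate is pressed on the camera with more than 20 N (contact force between plate and viewer above 20 N).
It fails at once if the clip is let fall instead of laid down (linear speed of clip above 0.9 m/s and contact force between the fingers and clip below 0.01 N).
It fails at once if the plate is dropped (linear speed of plate above 0.7 m/s and contact force between the fingers and plate below 0.01 N).
It also fails if it takes over 72 s, if anything falls off the work surface, if the arm or the gripper's body presses on something with over 40 N, if the wrist force passes 120 N, or if a joint passes its speed limit or range.

## Working session

There is one attempt and no reset: what is moved stays moved. The work goes in short steps, Python scripts to look and compute and a shell command to move; the robot and the scene stay as the last step left them, time stands still between calls to the robot, and variables do not carry over. Pictures are saved under pics/ and viewed, at most 13 in all, crops included, and the job is handed in when it is done.

```bash
ls; mkdir -p pics; cat > h.py <<'E'
import numpy as np, cv2, json
from bench import arm
from scipy.spatial.transform import Rotation as R
def grab(n,tag):
    d=arm.get_image(n); cv2.imwrite(f'pics/{tag}.png',d['image'][:,:,::-1]); 
    m={k:np.array(d[k]).tolist() for k in d if k!='image'}; json.dump(m,open(f'pics/{tag}.json','w')); return d
def load(tag): 
    m=json.load(open(f'pics/{tag}.json')); m['image']=cv2.imread(f'pics/{tag}.png')[:,:,::-1]; return m
def ray(d,u,v):
    K=np.array([[d['fx'],0,d['cx']],[0,d['fy'],d['cy']],[0,0,1.]])
    p=cv2.undistortPoints(np.array([[[u,v]]],float),K,np.array([d['k1'],0,0,0.]))[0,0]
    Rm=np.array(d['rotation']); Rm=Rm if Rm.shape==(3,3) else R.from_quat(Rm).as_matrix()
    r=Rm@[p[0],p[1],1]; return np.array(d['xyz']),r/np.linalg.norm(r)
def onz(d,u,v,z):
    o,r=ray(d,u,v); return o+r*(z-o[2])/r[2]
def tri(*obs):
    A=np.zeros((3,3));b=np.zeros(3)
    for d,u,v in obs:
        o,r=ray(d,u,v);P=np.eye(3)-np.outer(r,r);A+=P;b+=P@o
    X=np.linalg.solve(A,b); 
    return X,[np.linalg.norm((np.eye(3)-np.outer(r,r))@(X-o)) for o,r in (ray(*q) for q in obs)]
def proj(d,X):
    K=np.array([[d['fx'],0,d['cx']],[0,d['fy'],d['cy']],[0,0,1.]])
    Rm=np.array(d['rotation']); Rm=Rm if Rm.shape==(3,3) else R.from_quat(Rm).as_matrix()
    q=Rm.T@(np.array(X,float)-d['xyz'])
    return cv2.projectPoints(q[None],np.zeros(3),np.zeros(3),K,np.array([d['k1'],0,0,0.]))[0].ravel()
E
python3 - <<'E'
from h import *
for n in('side','top'):
    d=grab(n,n+'0'); print({k:v for k,v in d.items() if k!='image'})
print(arm.read_state())
E
```

```text
pics
{'fx': 479.85860748630273, 'fy': 479.85860748630273, 'cx': 287.7782588356953, 'cy': 199.50725749664403, 'k1': -0.15465289149912437, 'xyz': array([231.01097113, 375.5367699 , 837.81323903]), 'rotation': array([-0.25951904,  0.90718828, -0.31812624,  0.09195105])}
{'fx': 386.3596873696409, 'fy': 386.3596873696409, 'cx': 274.72744856281156, 'cy': 206.3351163638089, 'k1': -0.04970783422932969, 'xyz': array([ 395.4202347 ,  -50.14368251, 1020.14225148]), 'rotation': array([ 0.711032  , -0.69943213,  0.06181719, -0.03750765])}
{'clock': 0.1, 'joints': array([-9.94407481e-01,  3.85483505e-01,  6.77187778e-03, -4.35865853e-04,
       -1.19397297e+00, -2.58616855e-01]), 'joint_vel': array([-0.0001443 , -0.00144719,  0.00329484,  0.00046129, -0.00100208,
       -0.00030682]), 'joint_efforts': array([-3.39589233e-04, -3.93319881e+01,  1.88929063e+01,  4.19796020e+00,
       -2.61337242e-03,  2.24681014e-05]), 'position': array([ 195.16933186, -593.25986914,  255.33213396]), 'ee_rot': array([-1.58138887e-01,  9.87416407e-01,  9.45172474e-04, -1.97659153e-04]), 'contact_force': array([0.0088298, 0.794538 , 0.1030736]), 'wrist_torque': array([ 0.01744993, -0.00131628,  0.00388365]), 'grasp_force': 0.0, 'gripper_width': 85.63344052782065}
```

View pics/side0.png

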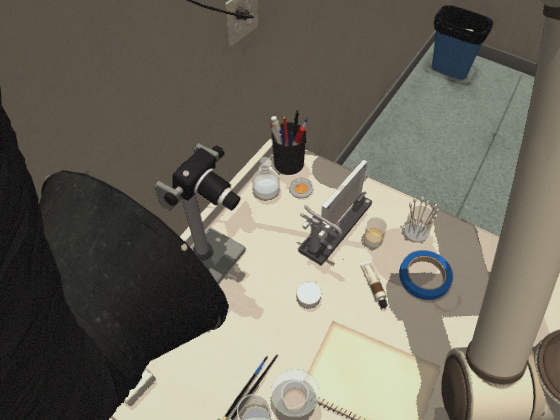

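View pics/top0.png

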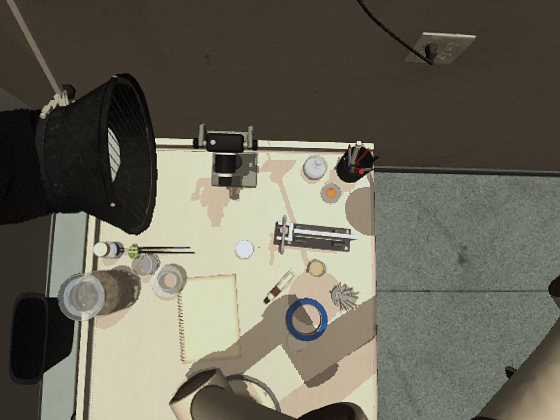

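```bash
cat > crops.py <<'E'
from h import *
def comp(specs,out):
    t=[]
    for tag,x,y,w,h,s in specs:
        im=cv2.resize(load(tag)['image'][y:y+h,x:x+w],None,fx=s,fy=s,interpolation=cv2.INTER_CUBIC)
        im=np.ascontiguousarray(im)
        for i in range(0,w,10):
            cv2.line(im,(i*s,0),(i*s,6 if (x+i)%50 else 14),(255,0,0),1)
            if (x+i)%20==0: cv2.putText(im,str(x+i),(i*s,22),0,.35,(255,0,0))
        for i in range(0,h,10):
            cv2.line(im,(0,i*s),(6,i*s),(255,0,0),1)
            if (y+i)%20==0: cv2.putText(im,str(y+i),(8,i*s+4),0,.35,(255,0,0))
        t.append(im)
    H=max(i.shape[0] for i in t)
    o=np.hstack([cv2.copyMakeBorder(i,0,H-i.shape[0],0,0,cv2.BORDER_CONSTANT) for i in t])
    cv2.imwrite(f'pics/{out}.png',o[:,:,::-1]); print(o.shape)
E
python3 - <<'E'
from crops import *
comp([('side0',290,150,90,120,5),('top0',265,205,100,60,3)],'c1')
comp([('side0',150,140,100,140,4),('top0',190,115,80,80,5)],'c2')
E
```

```text
(600, 750, 3)
(560, 800, 3)
```

View pics/c1.png

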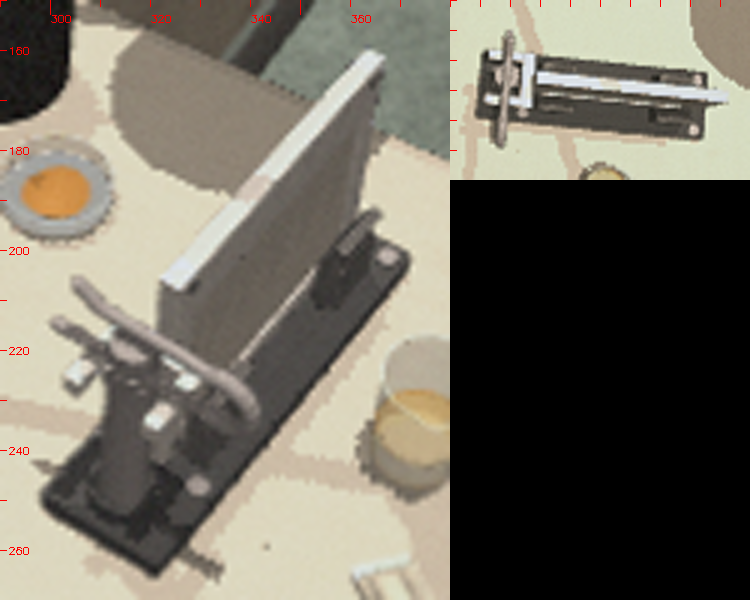

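View pics/c2.png

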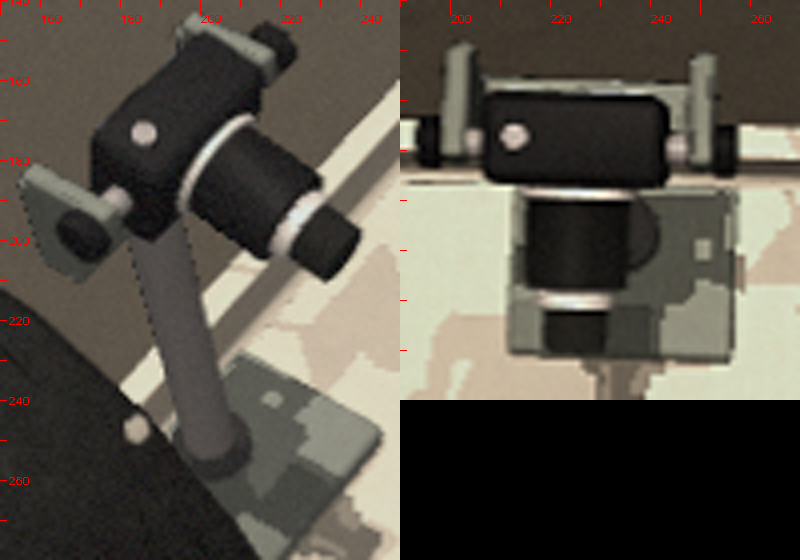

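```bash
python3 - <<'E'
from h import *
s,t=load('side0'),load('top0'); np.set_printoptions(precision=1,suppress=True)
for n,a,b in [('plate+y',(325,207),(294.2,230.7)),('plate-y',(365,161.4),(356.7,237.7)),('pintop',(315.6,219),(284,230)),('clip loop end',(340,232),(281.7,253.3)),('tip(upper leg)',(305.5,207),(284.3,216.7)),
 ('nose end',(236,204),(225.2,185)),('sleeve rim',(223.8,194.5),(225.3,172.5)),('sleeve back',(205,180.3),(225.6,153)),('knobL',(171,198),(193.5,143.5)),('knobR',(219,151),(255,145))]:
    print(n,*tri((s,*a),(t,*b)))
# axis line by planes
def plane(d,p,q):
    o,r=ray(d,*p);_,r2=ray(d,*q);n=np.cross(r,r2);return o,n/np.linalg.norm(n)
for e in [(0,0),(.7,0),(-.7,0),(0,.7)]:
    o1,n1=plane(s,(205,180.3+e[0]),(236,204-e[0])); o2,n2=plane(t,(225.6+e[1],153),(225.2-e[1],185))
    d=np.cross(n1,n2);d/=np.linalg.norm(d); d*=-np.sign(d[0])
    X=np.linalg.lstsq(np.array([n1,n2,[1,0,0]]),np.array([n1@o1,n2@o2,560]),rcond=None)[0]
    print('axis dir',np.round(d,3),'pitch',np.arcsin(-d[2]).round(3),'pt at x=560',X)
for n,p in [('base corners',(212,186.5)),('',(256.5,186.5)),('',(257.5,153))]: print(n,onz(t,*p,14))
print('tin',onz(t,244.5,249,21)); print('beaker',onz(t,316.5,268.5,50))
print(onz(t,160,185,300),proj(t,[600,200,300]))
E
```

```text
plate+y [ 464.7 -126.3  129.2] [np.float64(1.0560730047101323), np.float64(1.056073004710159)]
plate-y [ 451.7 -271.9  129.3] [np.float64(0.03521439746365841), np.float64(0.035214397463630455)]
pintop [ 468.8 -102.8  115.1] [np.float64(0.7292426710983597), np.float64(0.7292426710984906)]
clip loop end [414.4 -97.6 119.9] [np.float64(0.9915134497186183), np.float64(0.9915134497186114)]
tip(upper leg) [ 495.1 -103.2  134.2] [np.float64(2.3792582969613503), np.float64(2.379258296961314)]
nose end [546.9  25.2 246.5] [np.float64(0.18905236872074713), np.float64(0.1890523687206603)]
sleeve rim [570.6  24.8 254.6] [np.float64(0.6481470687784494), np.float64(0.6481470687785823)]
sleeve back [607.5  24.2 265.9] [np.float64(1.1572925774984244), np.float64(1.1572925774985519)]
knobL [622.1  87.  277.8] [np.float64(1.2523308025171953), np.float64(1.2523308025168967)]
knobR [623.4 -34.6 272.6] [np.float64(1.2571202832876214), np.float64(1.2571202832875903)]
axis dir [-0.9  0.  -0.3] pitch 0.331 pt at x=560 [560.   25.1 251.3]
axis dir [-1.   0.  -0.3] pitch 0.279 pt at x=560 [560.   25.  252.2]
axis dir [-0.9  0.  -0.4] pitch 0.381 pt at x=560 [560.   25.2 250.4]
axis dir [-1.   0.  -0.3] pitch 0.26 pt at x=560 [560.   25.7 252.7]
base corners [587.9  82.5  14. ]
 [590.3 -34.8  14. ]
 [681.8 -35.6  14. ]
tin [425.   -7.5  21. ]
beaker [ 378.4 -189.1   50. ]
[534.1 142.9 300. ] [132.2 150.6]
```

```bash
cat >> h.py <<'E'
def st():
    s=arm.read_state(); return s,R.from_quat(s['ee_rot']).as_matrix()
def pose(yaw,pitch=0):
    "tool y at yaw(deg) horizontal, tool z down, then turned by pitch rad about world y-ish (plate y)"
    a=np.radians(yaw); y=np.array([np.cos(a),np.sin(a),0]); z=np.array([0,0,-1.]); x=np.cross(y,z)
    return R.from_rotvec(-pitch*-x).as_matrix()@np.c_[x,y,z] if pitch else np.c_[x,y,z]
def go(pos,Rt):
    s,Rc=st(); rv=R.from_matrix(Rc.T@Rt).as_rotvec(degrees=True)
    print('at',s['position'].round(1),'F',s['contact_force'].round(1),'w',s['gripper_width'].round(1),'t',s['clock'].round(1))
    d=np.array(pos)-s['position']
    print('turn(tool)',rv.round(2),'shift in tool now',(Rc.T@d).round(1),'shift after turn',(Rt.T@d).round(1))
E
python3 -c "
from h import *
go([427,-99,200],pose(84.9))"
python3 -m pendant '[[0,0,0,0,0,6,0.06],[0,0,0,0,0,8,0.06],[0,0,0,0,0,8,0.06],[0,0,0,0,0,1.3,0.06]]'; python3 -c "
from h import *
go([427,-99,200],pose(84.9))"
```

```text
clock: 0.5
position: [195.2, -593.4, 255.7]
ee_rot: [0.045, 0.999, 0.001, -0.0]
contact_force: [-0.2, -0.2, 0.9]
gripper_width: 60.1
grasp_force: 0.0Traceback (most recent call last):
  File "<string>", line 3, in <module>
    go([427,-99,200],pose(84.9))
    ~~^^^^^^^^^^^^^^^^^^^^^^^^^^
  File "h.py", line 35, in go
    print('at',s['position'].round(1),'F',s['contact_force'].round(1),'w',s['gripper_width'].round(1),'t',s['clock'].round(1))
                                                                          ^^^^^^^^^^^^^^^^^^^^^^^^
AttributeError: 'float' object has no attribute 'round'
Traceback (most recent call last):
  File "h.py", line 35, in go
    print('at',s['position'].round(1),'F',s['contact_force'].round(1),'w',s['gripper_width'].round(1),'t',s['clock'].round(1))
                                                                          ^^^^^^^^^^^^^^^^^^^^^^^^
AttributeError: 'float' object has no attribute 'round'
```

```bash
sed -i "s/s\['gripper_width'\].round(1)/round(s['gripper_width'],1)/;s/s\['clock'\].round(1)/round(s['clock'],1)/" h.py
python3 -c "
from h import *
go([427,-99,200],pose(84.9))"
```

```text
at [ 195.2 -593.4  255.7] F [-0.2 -0.2  0.9] w 60.1 t 0.5
turn(tool) [ 0.06 -0.03 -0.05] shift in tool now [-186.5  513.2   56.2] shift after turn [-186.9  513.1   55.7]
```

```bash
python3 -m pendant '[[-0.005,0.02,0,0,0,0,0.05],[-0.016,0.04,0,0,0,0,0.05],[-0.016,0.045,0,0,0,0,0.05],[-0.016,0.045,0,0,0,0,0.05],[-0.016,0.045,0,0,0,0,0.05],[-0.016,0.045,0,0,0,0,0.05],[-0.016,0.045,0,0,0,0,0.05],[-0.016,0.045,0,0,0,0,0.05],[-0.016,0.045,0.01,0,0,0,0.05],[-0.016,0.045,0.01,0,0,0,0.05],[-0.016,0.045,0.01,0,0,0,0.05],[-0.016,0.03,0.01,0,0,0,0.05]]';python3 -m pendant '[[-0.006,0.018,0.01,0,0,0,0.05],[0,0,0.005,0,0,0,0.05],[0,0,0,0,0,0,0.05]]'; python3 -c "
from h import *
go([427,-99,128],pose(84.9))
grab('side','side1');grab('top','top1')
from crops import *
comp([('side1',290,150,90,120,4),('top1',240,180,100,90,4)],'c3')"
```

```text
clock: 1.7
position: [419.9, -114.3, 216.3]
ee_rot: [0.042, 0.999, 0.0, 0.0]
contact_force: [0.5, -0.5, -0.7]
gripper_width: 50.0
grasp_force: 0.0
clock: 2.0
position: [426.4, -99.2, 200.5]
ee_rot: [0.043, 0.999, -0.0, -0.001]
contact_force: [-0.2, -0.1, 0.4]
gripper_width: 49.7
grasp_force: 0.0
at [426.4 -99.2 200.5] F [-0.2 -0.1  0.4] w 49.7 t 2.0
turn(tool) [-0.02 -0.14  0.14] shift in tool now [-0.7  0.2 72.5] shift after turn [-0.6  0.2 72.5]
(480, 760, 3)
```

View pics/c3.png

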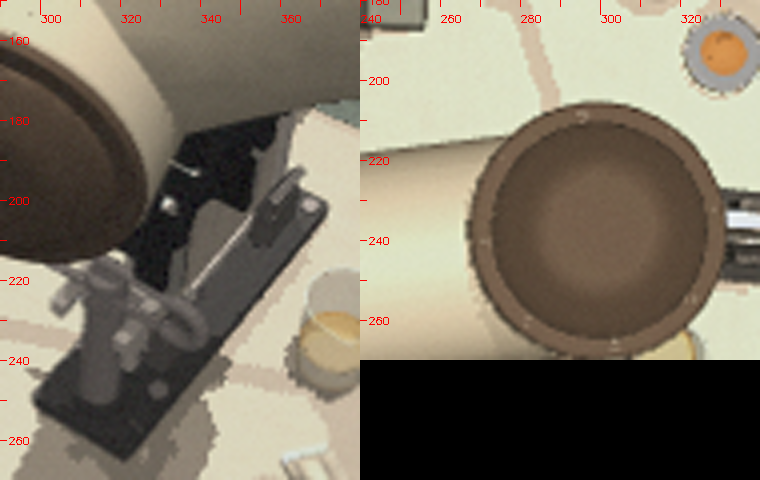

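The arm's wrist hides most of it; the clip loop shows near (336,230) in the side view, untouched. Going down to grasp.

```bash
python3 -c "
from h import *
print(proj(load('side0'),[427,-99,115]),proj(load('side0'),[427,-99,131.5]))"; python3 -m pendant '[[0,0,0.02,0,0,0,0.04],[0,0,0.02,0,0,0,0.04],[0,0,0.015,0,0,0,0.04],[0,0,0.01,0,0,0,0.04],[0,0,0.007,0,0,0,0.04],[0,0,0,0,0,0,0.04]]' && python3 -m pendant '[[0,0,0,0,0,0,0.02],[0,0,0,0,0,0,0.01],[0,0,0,0,0,0,0],[0,0,0,0,0,0,0],[0,0,0,0,0,0,0],[0,0,0,0,0,0,0]]'
```

```text
[334.63446203 230.13289017] [335.32179132 224.90125114]
clock: 2.7
position: [426.8, -99.7, 129.0]
ee_rot: [0.045, 0.999, -0.0, -0.001]
contact_force: [-0.4, 0.2, -1.2]
gripper_width: 40.2
grasp_force: 0.0
clock: 3.3
position: [427.6, -99.3, 129.8]
ee_rot: [0.044, 0.999, 0.0, 0.001]
contact_force: [-0.4, 0.3, 3.1]
gripper_width: 6.3
grasp_force: 58.8
```

```bash
python3 -m pendant '[[0.005,0,0,0,0,0,0],[0.01,0,0,0,0,0,0],[0.01,0,0,0,0,0,0],[0.01,0,0,0,0,0,0],[0.01,0,0,0,0,0,0],[0.01,0,0,0,0,0,0],[0.01,0,0,0,0,0,0],[0,0,-0.01,0,0,0,0],[0,0,-0.02,0,0,0,0],[0,0,-0.03,0,0,0,0],[0,0,-0.03,0,0,0,0],[0,0,0,0,0,0,0]]'; python3 -c "
from h import *
go([470,95,160],pose(84.9))
grab('side','side2');grab('top','top2')
from crops import *
comp([('side2',290,150,90,130,4),('top2',240,180,100,90,4)],'c4')"
```

```text
clock: 4.5
position: [363.5, -93.4, 222.4]
ee_rot: [0.044, 0.999, 0.0, 0.003]
contact_force: [0.3, 0.9, -1.6]
gripper_width: 6.3
grasp_force: 58.5
at [363.5 -93.4 222.4] F [ 0.3  0.9 -1.6] w 6.3 t 4.5
turn(tool) [0.06 0.39 0.05] shift in tool now [-89.1 197.   63.2] shift after turn [-89.3 197.1  62.4]
(520, 760, 3)
```

View pics/c4.png

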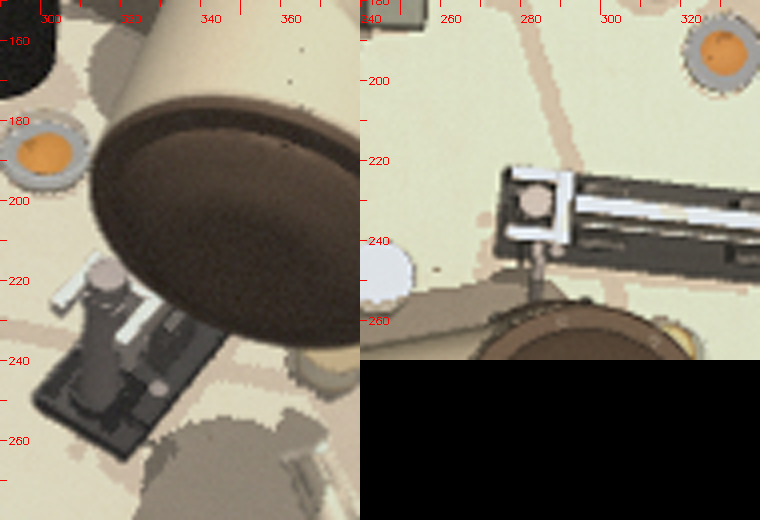

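The clip is out: legs at (284,245) in the top view, and pin and fork (277–292, 222–240) are free. Carrying it to the left.

```bash
python3 -m pendant '[[0,0.02,0,0,0,0,0],[0,0.03,0,0,0,0,0],[0,0.03,0,0,0,0,0],[0,0.03,0,0,0,0,0],[0,0.03,0,0,0,0,0],[-0.02,0.03,0,0,0,0,0],[-0.03,0.017,0.02,0,0,0,0],[-0.025,0.01,0.03,0,0,0,0],[-0.014,0,0.03,0,0,0,0],[0,0,0.03,0,0,0,0],[0,0,0.03,0,0,0,0],[0,0,0,0,0,0,0]]'; python3 -c "
from h import *
go([470,95,35],pose(84.9))"
```

```text
clock: 5.8
position: [464.2, 92.5, 74.3]
ee_rot: [0.045, 0.999, -0.003, -0.006]
contact_force: [-1.4, -0.8, -1.1]
gripper_width: 6.1
grasp_force: 58.6
at [464.2  92.5  74.3] F [-1.4 -0.8 -1.1] w 6.1 t 5.8
turn(tool) [-0.42 -0.68 -0.08] shift in tool now [-6.   3.3 39.2] shift after turn [-5.6  3.  39.3]
```

```bash
python3 -m pendant '[[0,0,0.015,0,0,0,0],[0,0,0.015,0,0,0,0],[0,0,0.006,0,0,0,0],[0,0,0,0,0,0,0],[0,0,0,0,0,0,0]]'; python3 -m pendant '[[0,0,0.002,0,0,0,0],[0,0,0.001,0,0,0,0],[0,0,0,0,0,0,0]]'
```

```text
clock: 6.3
position: [468.8, 94.9, 44.1]
ee_rot: [0.044, 0.999, 0.0, 0.0]
contact_force: [0.2, -0.2, -0.7]
gripper_width: 6.3
grasp_force: 58.6
clock: 6.6
position: [468.5, 94.8, 40.5]
ee_rot: [0.044, 0.999, 0.0, 0.0]
contact_force: [-0.0, 0.4, -0.1]
gripper_width: 6.4
grasp_force: 58.6
```

```bash
python3 -m pendant '[[0,0,0.003,0,0,0,0],[0,0,0.002,0,0,0,0],[0,0,0,0,0,0,0]]'; python3 -m pendant '[[0,0,0.002,0,0,0,0],[0,0,0.001,0,0,0,0],[0,0,0,0,0,0,0]]';python3 -m pendant '[[0,0,0.001,0,0,0,0],[0,0,0.001,0,0,0,0],[0,0,0,0,0,0,0]]'
```

```text
clock: 6.9
position: [468.1, 94.5, 34.9]
ee_rot: [0.045, 0.999, -0.0, -0.001]
contact_force: [-0.3, -0.2, -1.2]
gripper_width: 5.9
grasp_force: 58.6
clock: 7.2
position: [468.2, 94.6, 32.1]
ee_rot: [0.044, 0.999, -0.0, -0.0]
contact_force: [-0.0, 0.6, 0.0]
gripper_width: 5.9
grasp_force: 58.6
clock: 7.5
position: [468.3, 94.6, 31.7]
ee_rot: [0.044, 0.999, -0.0, -0.0]
contact_force: [-4.2, 0.6, 13.6]
gripper_width: 6.5
grasp_force: 60.5
```

```bash
python3 -m pendant '[[0,0,-0.001,0,0,0,0],[0,0,0,0,0,0,0.012],[0,0,0,0,0,0,0.02],[0,0,0,0,0,0,0.04],[0,0,0,0,0,0,0.04],[0,0,-0.01,0,0,0,0.04],[0,0,-0.03,0,0,0,0.04],[0,0,-0.04,0,0,0,0.04],[0,0,-0.05,0,0,0,0.04],[0,0,-0.05,0,0,0,0.04],[0.02,0,-0.03,0,0,0,0.04],[0.03,0,0,0,0,0,0.04]]'; python3 -c "
from h import *
a=np.radians(-5.1);print('plate yaw174.9');go([458.2,-199.1,200],pose(174.9))"
```

```text
clock: 8.7
position: [421.8, 100.8, 246.9]
ee_rot: [0.045, 0.999, 0.003, 0.005]
contact_force: [-0.7, 1.2, 0.5]
gripper_width: 39.9
grasp_force: 0.0
plate yaw174.9
at [421.8 100.8 246.9] F [-0.7  1.2  0.5] w 39.9 t 8.7
turn(tool) [ -0.19   0.73 -90.  ] shift in tool now [ -62.5 -295.8   45.7] shift after turn [295.5 -62.9  46.9]
```

```bash
python3 -m pendant '[[0,0,0,0,0,-5,0.04],[0,0,0,0,0,-8.5,0.04],[0,0,0,0,0,-8.5,0.04],[0,0,0,0,0,-8.5,0.04],[0,0,0,0,0,-8.5,0.04],[0,0,0,0,0,-8.5,0.04],[0,0,0,0,0,-8.5,0.04],[0,0,0,0,0,-8.5,0.04],[0,0,0,0,0,-8.5,0.04],[0,0,0,0,0,-8.5,0.04],[0,0,0,0,0,-8.5,0.04],[0,0,0,0,0,0,0.04]]';python3 -m pendant '[[0.02,0,0,0,0,0,0.04],[0.03,-0.008,0,0,0,0,0.04],[0.035,-0.01,0,0,0,0,0.04],[0.04,-0.01,0,0,0,0,0.04],[0.04,-0.01,0,0,0,0,0.04],[0.04,-0.01,0,0,0,0,0.04],[0.04,-0.01,0.01,0,0,0,0.04],[0.03,-0.005,0.015,0,0,0,0.04],[0.02,0,0.015,0,0,0,0.04],[0,0,0,0,0,0,0.04],[0,0,0,0,0,0,0.04]]'; python3 -c "
from h import *
go([458.2,-199.1,200],pose(174.9))
grab('top','top3');grab('side','side3')
from crops import *
comp([('side3',190,160,190,140,3),('top3',180,180,70,70,3)],'c5')"
```

```text
clock: 9.9
position: [419.0, 99.4, 241.9]
ee_rot: [-0.675, 0.738, -0.0, 0.0]
contact_force: [-0.6, 0.1, -0.5]
gripper_width: 40.2
grasp_force: 0.0
clock: 11.0
position: [455.4, -200.4, 201.4]
ee_rot: [-0.674, 0.739, 0.0, -0.0]
contact_force: [-0.2, -0.1, -0.1]
gripper_width: 39.9
grasp_force: 0.0
at [ 455.4 -200.4  201.4] F [-0.2 -0.1 -0.1] w 39.9 t 11.0
turn(tool) [ 0.03 -0.01 -0.16] shift in tool now [-1.6 -2.7  1.4] shift after turn [-1.6 -2.7  1.4]
(420, 780, 3)
```

View pics/c5.png

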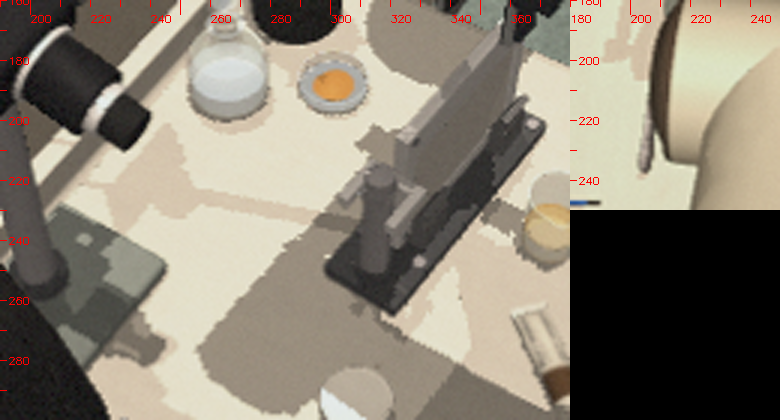

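Clip lies at (205,228) in the top view; plate undisturbed in the feet (side 322–360, 165–225).

```bash
python3 -m pendant '[[-0.0015,-0.0027,0.02,0,0,0,0.04],[0,0,0.02,0,0,0,0.04],[0,0,0.018,0,0,0,0.04],[0,0,0.01,0,0,0,0.04],[0,0,0.004,0,0,0,0.04],[0,0,0,0,0,0,0.04]]' && python3 -m pendant '[[0,0,0,0,0,0,0.025],[0,0,0,0,0,0,0.015],[0,0,0,0,0,0,0.008],[0,0,0,0,0,0,0],[0,0,0,0,0,0,0],[0,0,0,0,0,0,0]]'; python3 -c "
from h import *
s,_=st();print(s['position'],s['wrist_torque'])"
```

```text
clock: 11.7
position: [458.4, -198.6, 129.6]
ee_rot: [-0.675, 0.738, -0.0, 0.0]
contact_force: [0.1, -0.5, -0.4]
gripper_width: 39.8
grasp_force: 0.0
clock: 12.3
position: [459.0, -199.1, 130.2]
ee_rot: [-0.675, 0.738, -0.001, 0.001]
contact_force: [1.0, 1.2, 6.1]
gripper_width: 9.2
grasp_force: 59.5
[ 459.03054659 -199.07589049  130.22297248] [ 0.29910608 -0.22470942 -0.03359977]
```

```bash
python3 -m pendant '[[0,0,-0.004,0,0,0,0],[0,0,-0.008,0,0,0,0],[0,0,-0.012,0,0,0,0],[0,0,-0.015,0,0,0,0],[0,0,-0.015,0,0,0,0],[0,0,-0.015,0,0,0,0],[0,0,-0.015,0,0,0,0],[0,0,-0.015,0,0,0,0],[0,0,-0.015,0,0,0,0],[0,0,-0.015,0,0,0,0],[0,0,-0.01,0,0,0,0],[0,0,0,0,0,0,0]]'; python3 -c "
from h import *
p=.315
Rt=pose(180,p);print(Rt.round(3))
xa=np.array([np.cos(p),0,np.sin(p)])
# nose tip ~ (546.9,25.2,246.5); specimen 40 mm short of it on the axis
for back in (60,0):
    S=np.array([546.9,25.2,246.5])-xa*back
    T=S-Rt[:,2]*68.2-xa*5; print('TCP target',T.round(1)); go(T,Rt)
grab('side','side4');grab('top','top4')
from crops import *
comp([('side4',290,100,110,140,4),('top4',260,190,110,70,3)],'c6')"
```

```text
clock: 13.5
position: [457.9, -199.0, 269.4]
ee_rot: [-0.675, 0.738, -0.0, 0.0]
contact_force: [-0.6, 1.3, -2.9]
gripper_width: 8.8
grasp_force: 59.0
[[-0.    -0.951  0.31 ]
 [-1.     0.    -0.   ]
 [-0.    -0.31  -0.951]]
TCP target [464.   25.2 291.2]
at [ 457.9 -199.   269.4] F [-0.6  1.3 -2.9] w 8.8 t 13.5
turn(tool) [17.98 -0.81 -5.06] shift in tool now [-223.9   13.9  -21.9] shift after turn [-224.2  -12.5  -18.9]
TCP target [521.   25.2 309.8]
at [ 457.9 -199.   269.4] F [-0.6  1.3 -2.9] w 8.8 t 13.5
turn(tool) [17.98 -0.81 -5.06] shift in tool now [-228.9  -42.9  -40.4] shift after turn [-224.2  -72.5  -18.9]
(560, 770, 3)
```

View pics/c6.png

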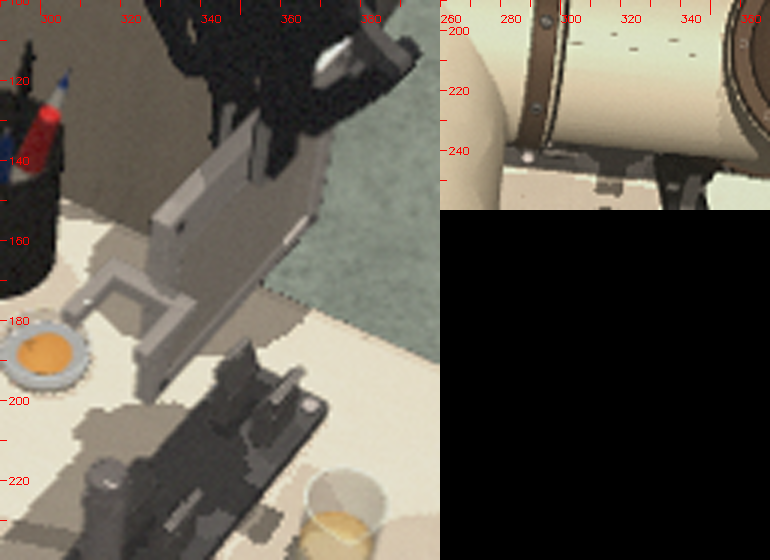

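```bash
python3 -c "
from h import *
s=load('side4');c=np.array([457.9,-199,271.2]);y=np.array([.089,.996,0]);x=np.array([.996,-.089,0])
for a in(-5,5):
  for z in (0,-120): print(a,z,proj(s,c+75*y+a*x+[0,0,z]))
"
```

```text
-5 0 [331.44670369 155.95863176]
-5 -120 [326.95082003 201.57580995]
5 0 [326.38557411 153.30348824]
5 -120 [322.44475027 199.00846168]
```

```bash
python3 -m pendant '[[0,0,0,2,0,-0.5,0],[0,0,0,5,0,-1.5,0],[0,0,0,5,0,-1.5,0],[0,0,0,4,0,-1.5,0],[0,0,0,2,-0.8,0,0],[-0.01,0,0,0,0,0,0],[-0.02,0,-0.004,0,0,0,0],[-0.025,-0.001,-0.005,0,0,0,0],[-0.03,-0.001,-0.005,0,0,0,0],[-0.03,-0.001,-0.005,0,0,0,0],[-0.03,-0.001,0,0,0,0,0],[-0.03,-0.001,0,0,0,0,0]]';python3 -m pendant '[[-0.025,-0.001,0,0,0,0,0],[-0.015,-0.002,0,0,0,0,0],[-0.007,-0.002,0,0,0,0,0],[0,0,0,0,0,0,0],[0,0,0,0,0,0,0],[0,0,0,0,0,0,0]]'; python3 -c "
from h import *
go([464,25.2,291.2],pose(180,.315));s,Rt=st();print(Rt.round(3),s['wrist_torque'])
grab('side','side5');grab('top','top5')
from crops import *
comp([('side5',150,120,140,140,4),('top5',190,130,80,80,3)],'c7')"
```

```text
clock: 14.8
position: [455.5, -23.1, 286.8]
ee_rot: [0.699, -0.698, 0.109, -0.109]
contact_force: [1.3, -0.8, -1.7]
gripper_width: 8.7
grasp_force: 59.1
clock: 15.4
position: [461.2, 22.3, 289.2]
ee_rot: [-0.698, 0.699, -0.11, 0.11]
contact_force: [0.7, -0.5, -1.8]
gripper_width: 8.8
grasp_force: 59.0
at [461.2  22.3 289.2] F [ 0.7 -0.5 -1.8] w 8.8 t 15.4
turn(tool) [ 0.12  0.01 -0.01] shift in tool now [-2.9 -3.3 -1. ] shift after turn [-2.9 -3.3 -1. ]
[[-0.    -0.951  0.308]
 [-1.     0.     0.   ]
 [-0.    -0.308 -0.951]] [0.0249554  0.83057906 0.05633489]
(560, 800, 3)
```

View pics/c7.png

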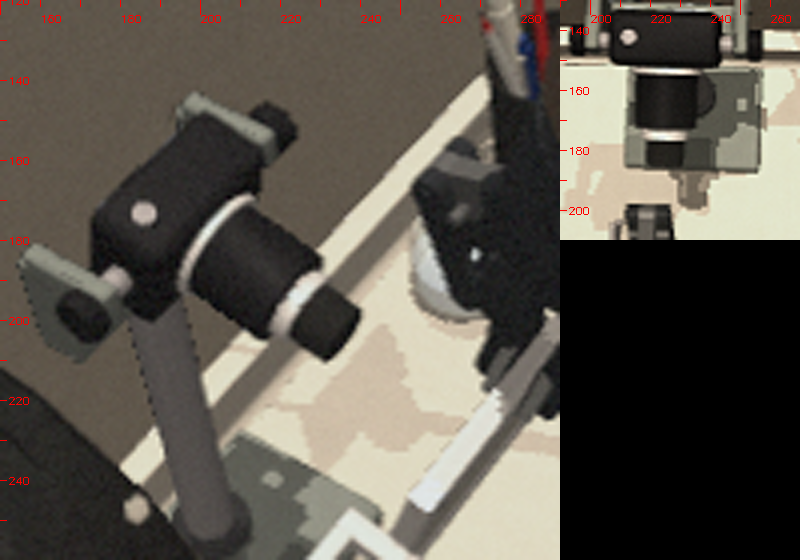

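```bash
cat >> h.py <<'E'
def fx(n=1):
    s,Rc=st(); print('F along -tool y:',-(s['contact_force']@Rc[:,1]).round(2),s['position'].round(1),round(s['clock'],1))
E
python3 -m pendant '[[-0.004,-0.005,-0.001,0,0,0,0],[0,-0.01,0,0,0,0,0],[0,-0.012,0,0,0,0,0],[0,-0.012,0,0,0,0,0],[0,-0.01,0,0,0,0,0],[0,-0.003,0,0,0,0,0],[0,0,0,0,0,0,0],[0,0,0,0,0,0,0]]'|sed -n 2,4p; python3 -c "from h import *;fx();go([521,26.5,309.8],pose(180,.315))"
```

```text
position: [510.2, 26.9, 306.2]
ee_rot: [0.699, -0.698, 0.11, -0.11]
contact_force: [-0.9, -0.1, -2.7]
F along -tool y: -1.74 [510.2  26.9 306.2] 16.3
at [510.2  26.9 306.2] F [-0.9 -0.1 -2.7] w 9.0 t 16.3
turn(tool) [0.12 0.03 0.05] shift in tool now [  0.4 -11.3  -0.1] shift after turn [  0.4 -11.3  -0.1]
```

```bash
python3 -m pendant '[[0,-0.002,0,0,0,0,0],[0,-0.002,0,0,0,0,0],[0,0,0,0,0,0,0],[0,0,0,0,0,0,0]]'>/dev/null; python3 -c "from h import *;fx()";python3 -m pendant '[[0,-0.002,0,0,0,0,0],[0,0,0,0,0,0,0],[0,0,0,0,0,0,0]]'>/dev/null; python3 -c "from h import *;fx()"
```

```text
F along -tool y: -0.48 [514.3  27.1 307.9] 16.7
F along -tool y: 0.37 [516.3  27.1 308.4] 17.0
```

```bash
cat >> h.py <<'E'
def fa(n=5):
    f=[]
    for i in range(n):
        s,Rc=st(); f.append(-(s['contact_force']@Rc[:,1])); arm.get_image('top')
    print('F',np.mean(f).round(2),'+-',np.std(f).round(2),'torque',s['wrist_torque'].round(2),s['position'].round(1),round(s['clock'],1))
E
python3 -c "from h import *;fa()"
for i in 1; do python3 -m pendant '[[0,-0.002,0,0,0,0,0],[0,0,0,0,0,0,0]]'>/dev/null; python3 -c "from h import *;fa()"; done
python3 -m pendant '[[0,-0.002,0,0,0,0,0],[0,0,0,0,0,0,0]]'>/dev/null; python3 -c "from h import *;fa()"
python3 -m pendant '[[0,-0.002,0,0,0,0,0],[0,0,0,0,0,0,0]]'>/dev/null; python3 -c "from h import *;fa()"
```

```text
F -0.4 +- 0.51 torque [ 0.03  0.83 -0.05] [516.3  27.1 308.4] 17.2
F -0.64 +- 0.23 torque [ 0.03  0.82 -0.07] [518.2  27.1 309. ] 17.6
F -0.42 +- 0.43 torque [ 0.    0.81 -0.  ] [520.1  27.1 309.6] 18.1
F -1.41 +- 0.35 torque [-0.09  1.01 -0.04] [521.9  27.1 310.2] 18.6
```

```bash
for i in 1; do python3 -m pendant '[[0,-0.002,0,0,0,0,0],[0,0,0,0,0,0,0]]'>/dev/null; python3 -c "from h import *;fa()"; done
python3 -m pendant '[[0,-0.002,0,0,0,0,0],[0,0,0,0,0,0,0]]'>/dev/null; python3 -c "from h import *;fa()"
```

```text
F -2.26 +- 0.44 torque [ 0.    1.47 -0.09] [523.6  27.  310.6] 19.0
F -3.65 +- 0.47 torque [ 0.01  1.91 -0.03] [525.5  27.  311.2] 19.4
```

```bash
python3 -m pendant '[[0,-0.0013,0,0,0,0,0],[0,0,0,0,0,0,0],[0,0,0,0,0,0,0],[0,0,0,0,0,0,0]]'>/dev/null; python3 -c "
from h import *
fa();grab('side','side6');grab('top','top6')
from crops import *
comp([('side6',150,120,140,140,4),('top6',190,130,80,90,3)],'c8')"
```

```text
F -4.51 +- 0.47 torque [-0.03  2.32 -0.01] [526.8  27.  311.6] 20.1
(560, 800, 3)
```

View pics/c8.png

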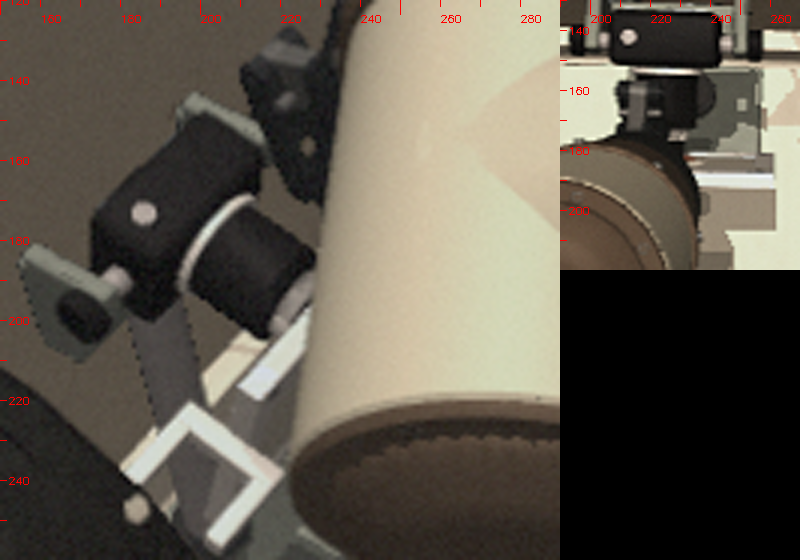

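```bash
python3 -m pendant '[[0,0,0,0,0,0,0],[0,0,0,0,0,0,0],[0,0,0,0,0,0,0],[0,0,0,0,0,0,0],[0,0,0,0,0,0,0],[0,0,0,0,0,0,0],[0,0,0,0,0,0,0],[0,0,0,0,0,0,0],[0,0,0,0,0,0,0],[0,0,0,0,0,0,0],[0,0,0,0,0,0,0],[0,0,0,0,0,0,0]]'>/dev/null; python3 -c "
from h import *
fa(3);s,Rc=st();T=s['position'];z=-Rc[:,2];x=-Rc[:,1];top=T+1.8*z
for a in(-5,5): print(a,'side +y end',proj(load('side6'),top+[0,75,0]+a*x),'top -y end',proj(load('top6'),top-[0,75,0]+a*x))
Sp=T-68.2*z+5*x
print('spec',Sp)
xa=np.array([np.cos(.315),0,np.sin(.315)])
for pt in ([546.9,25.2,246.5],[560,25.1,251.3],[570.6,24.8,254.6]): print(Rc.T@(np.array(pt)-Sp))
"
```

```text
F -5.14 +- 0.62 torque [-0.2   2.51 -0.09] [527.   27.1 311.8] 21.6
-5 side +y end [213.74682879 219.64437166] top -y end [260.97652674 192.33111317]
5 side +y end [207.95250712 215.3332249 ] top -y end [261.06940219 186.98978345]
spec [552.7897583   27.16003348 248.50987545]
[1.95385573 6.22448693 0.09377414]
[ 2.06744354 -7.71720329 -0.43193628]
[  2.37870217 -18.81793451  -0.30199576]
```

Plate's near top corner at side (210–215, 216–219) fits the prediction, so it is centred to about 2 mm. Holding on.

```bash
for k in 1 ; do python3 -m pendant '[[0,0,0,0,0,0,0],[0,0,0,0,0,0,0],[0,0,0,0,0,0,0],[0,0,0,0,0,0,0],[0,0,0,0,0,0,0],[0,0,0,0,0,0,0],[0,0,0,0,0,0,0],[0,0,0,0,0,0,0],[0,0,0,0,0,0,0],[0,0,0,0,0,0,0],[0,0,0,0,0,0,0],[0,0,0,0,0,0,0]]'>/dev/null; done; python3 -m pendant '[[0,0,0,0,0,0,0],[0,0,0,0,0,0,0],[0,0,0,0,0,0,0],[0,0,0,0,0,0,0],[0,0,0,0,0,0,0],[0,0,0,0,0,0,0],[0,0,0,0,0,0,0],[0,0,0,0,0,0,0],[0,0,0,0,0,0,0],[0,0,0,0,0,0,0]]'>/dev/null; python3 -c "from h import *; fa(3)"
python3 -m pendant '[[0,0.005,0,0,0,0,0],[0,0.01,0,0,0,0,0],[0,0.015,0,0,0,0,0],[0,0.02,0,0,0,0,0],[0,0.015,0,0,0,0,0],[0.01,0.005,0,0,0,0,0],[0.025,0,0,0,0,0,0],[0.03,0,0,0,0,0,0],[0.03,0,0,0,0,0,0],[0.03,0,0,0,0,0,0],[0.03,0,0,0,0,0,0],[0.03,0,0,0,0,0,0]]';python3 -m pendant '[[0.025,0,0,0,0,0,0],[0.012,0,0,-2,0,0,0],[0,0,0,-5,0,1.7,0],[0,0,0,-5,0,1.7,0],[0,0,0,-4,0,1.7,0],[0,0,0,-2,0.8,0,0],[0,0,0,0,0,0,0],[0,0,0,0,0,0,0],[0,0,0,0,0,0,0]]'; python3 -c "
from h import *
go([459,-199.1,230],pose(174.9))"
```

```text
F -5.05 +- 0.6 torque [-0.27  2.54 -0.15] [527.1  27.1 311.9] 23.9
clock: 25.15
position: [462.2, -159.7, 292.4]
ee_rot: [0.699, -0.697, 0.113, -0.113]
contact_force: [0.8, 0.9, -1.7]
gripper_width: 9.1
grasp_force: 59.1
clock: 26.05
position: [460.9, -195.2, 290.9]
ee_rot: [-0.676, 0.737, -0.001, 0.0]
contact_force: [-0.4, -0.2, -1.5]
gripper_width: 8.9
grasp_force: 59.2
at [ 460.9 -195.2  290.9] F [-0.4 -0.2 -1.5] w 8.9 t 26.1
turn(tool) [-0.09 -0.01  0.13] shift in tool now [ 4.1  1.7 60.9] shift after turn [ 4.1  1.6 60.9]
```

```bash
python3 -m pendant '[[0.004,0.0018,0.01,0,0,0,0],[0,0,0.02,0,0,0,0],[0,0,0.02,0,0,0,0],[0,0,0.011,0,0,0,0],[0,0,0,0,0,0,0],[0,0,0,0,0,0,0],[0,0,0,0,0,0,0]]'>/dev/null; python3 -c "
from h import *
go([459,-199.1,130.2],pose(174.9)); s,_=st(); print(s['wrist_torque'])
d=grab('side','side7');c=s['position']+[0,0,1.8];y=np.array([.089,.996,0]);x=np.array([.996,-.089,0])
for a in(-5,5):
  for z in (0,-120): print(a,z,proj(d,c+75*y+a*x+[0,0,z]))
for a in(-22,22): print('fork tip',proj(d,c+116*y+a*x+[0,0,-40]))
from crops import *
comp([('side7',290,110,110,150,4)],'c9')"
```

```text
at [ 459.2 -199.   230.3] F [ 0.5 -0.3 -2.5] w 8.7 t 26.8
turn(tool) [-0.07 -0.03  0.14] shift in tool now [1.000e-01 3.000e-01 1.001e+02] shift after turn [1.000e-01 2.000e-01 1.001e+02]
[-0.04210824  0.01815055  0.02950169]
-5 0 [329.18766632 171.66488327]
-5 -120 [325.04294572 214.14396954]
5 0 [324.32568578 169.03604574]
5 -120 [320.69883359 211.6150566 ]
fork tip [322.50514379 206.10723334]
fork tip [301.65598873 194.09973891]
(600, 440, 3)
```

View pics/c9.png

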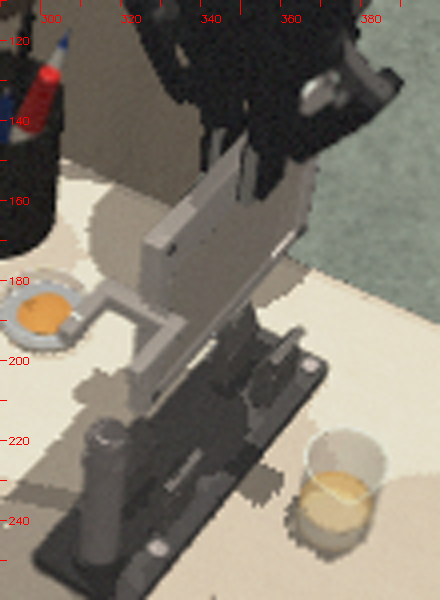

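Plate hangs upright, near corners (325,171) and (327,214), same small offset as right after lifting, so it has not slipped. Lowering.

```bash
python3 -m pendant '[[0,0,0.01,0,0,0,0],[0,0,0.015,0,0,0,0],[0,0,0.015,0,0,0,0],[0,0,0.01,0,0,0,0],[0,0,0.005,0,0,0,0],[0,0,0,0,0,0,0]]'; python3 -m pendant '[[0,0,0.005,0,0,0,0],[0,0,0.005,0,0,0,0],[0,0,0.005,0,0,0,0],[0,0,0.005,0,0,0,0],[0,0,0.005,0,0,0,0],[0,0,0,0,0,0,0]]'
```

```text
clock: 27.4
position: [458.2, -198.8, 173.6]
ee_rot: [-0.676, 0.737, 0.001, -0.001]
contact_force: [-0.3, 0.5, -2.1]
gripper_width: 9.1
grasp_force: 59.1
clock: 28.0
position: [458.7, -198.8, 148.6]
ee_rot: [-0.676, 0.737, 0.0, -0.0]
contact_force: [0.6, 0.5, -2.6]
gripper_width: 9.1
grasp_force: 59.1
```

```bash
python3 -m pendant '[[0,0,0.004,0,0,0,0],[0,0,0.004,0,0,0,0],[0,0,0.004,0,0,0,0],[0,0,0.003,0,0,0,0],[0,0,0,0,0,0,0]]'
```

```text
clock: 28.5
position: [458.7, -198.8, 133.8]
ee_rot: [-0.676, 0.737, 0.0, -0.0]
contact_force: [1.4, -0.7, -2.7]
gripper_width: 8.9
grasp_force: 59.1
```

```bash
python3 -m pendant '[[0,0,0.002,0,0,0,0],[0,0,0.001,0,0,0,0],[0,0,0,0,0,0,0]]'; python3 -m pendant '[[0,0,0.001,0,0,0,0],[0,0,0,0,0,0,0]]'
```

```text
clock: 28.8
position: [458.7, -198.8, 131.3]
ee_rot: [-0.676, 0.737, 0.0, -0.0]
contact_force: [2.2, -0.6, -2.1]
gripper_width: 9.3
grasp_force: 59.1
clock: 29.0
position: [458.7, -198.8, 130.3]
ee_rot: [-0.676, 0.737, 0.0, -0.0]
contact_force: [3.3, 0.5, -1.4]
gripper_width: 9.0
grasp_force: 59.2
```

```bash
python3 -m pendant '[[0,0,0.001,0,0,0,0],[0,0,0,0,0,0,0],[0,0,0,0,0,0,0]]'|sed -n '2p;4p'; python3 -m pendant '[[0,0,0.001,0,0,0,0],[0,0,0,0,0,0,0],[0,0,0,0,0,0,0]]'|sed -n '2p;4p'
```

```text
position: [458.9, -198.9, 130.2]
contact_force: [0.6, 0.6, 4.9]
position: [459.1, -198.9, 130.2]
contact_force: [-1.4, 1.8, 11.7]
```

Seated: the height has stopped changing and the force rises. Let go and back off upward.

```bash
python3 -m pendant '[[0,0,-0.001,0,0,0,0],[0,0,0,0,0,0,0.02],[0,0,0,0,0,0,0.04],[0,0,0,0,0,0,0.05],[0,0,0,0,0,0,0.05],[0,0,-0.01,0,0,0,0.05],[0,0,-0.03,0,0,0,0.05],[0,0,-0.04,0,0,0,0.05],[0,0,-0.04,0,0,0,0.05],[0,0,-0.04,0,0,0,0.05],[0.03,0,0,0,0,0,0.05],[0.04,0,0,0,0,0,0.05]]'|sed -n 2,5p; python3 -m pendant '[[0.04,0.04,0,0,0,0,0.05],[0.04,0.04,0,0,0,0,0.05],[0.04,0.04,0,0,0,0,0.05],[0.03,0.04,0,0,0,0,0.05],[0,0.03,0,0,0,0,0.05],[0,0,0,0,0,0,0.05],[0,0,0,0,0,0,0.05]]'|sed -n 2,5p; python3 -c "
from h import *
grab('side','side8');grab('top','top8')
from crops import *
comp([('side8',290,150,90,120,4),('top8',185,190,140,80,3)],'c10')"
```

```text
position: [453.2, -268.4, 292.2]
ee_rot: [-0.677, 0.736, -0.002, 0.001]
contact_force: [0.1, 0.9, -0.2]
gripper_width: 49.9
position: [264.9, -389.0, 290.3]
ee_rot: [-0.675, 0.737, -0.0, -0.0]
contact_force: [-0.3, -0.6, -0.1]
gripper_width: 49.8
(480, 780, 3)
```

View pics/c10.png

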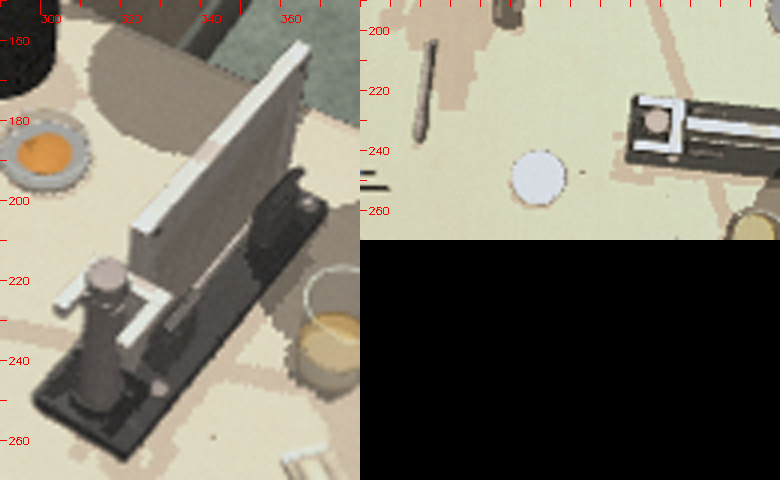

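The plate stands in the cradle with its near top corner at (325,206) in the side view, as at the start, and the fork round the pin. The clip lies on the bench at (207,220) in the top view. The tin and the beaker have not moved.

```bash
python3 -c "
from bench import arm
print(arm.job_done())"
```

```text
the job is handed in; nothing more can be done
None
```

The job is handed in (no verdict was returned): the clip is out and on the bench, the plate was held against the nose for over 3 s at about 4 N, and it is back in the cradle and released, with the beaker and tin undisturbed.

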